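# Feed a loaf tin along the warmer's rail with a push stick

### The job

The blue loaf tin is hot, so move it only with the wooden push stick and never touch it with the gripper: pick up the stick, first use it to press the tin's long side flush against the warming station's guide rail before the nose crosses the red line, then feed the tin along, kept against the rail all the way, until it meets the end stop. Then lay the stick flat on the white chopping board, wholly on it, and leave the other things where they are.

Things in the scene. Friction and masses are not known exactly. Their poses are not given: they have to be found in the camera images.
- warmer: Fixed warming station: steel plate 340 x 160 mm, 8 mm thick. Origin: centre of its underside. x is the feed direction (roughly robot's left to right), y points to the guide rail, away from the robot. Rail: all 340 mm long, inner face at y = +55 mm, 14 mm thick, top at z = 38 mm. End stop: face at x = +150 mm, y -70 to +60 mm, top z = 38 mm.
- red_line (a point): Middle of the red line across the warmer's plate, at warmer x = +20 mm.
- lamp (a point): Middle of the underside of the slim dark lamp bar behind the warmer's rail: 150 mm long (warmer x = +20 to +170 mm), y = +57 to +91 mm, z = 160 to 183 mm, on two posts.
- stop_face (a point): Middle of the end stop's face on the warming station.
- loaf_tin: Loose closed blue tin with aluminium lid, 120 (x) x 70 (y) x 55 mm high, thin black loop on the lid up to 72 mm; 0.25 to 0.5 kg. Origin: centre of its underside; x points to its nose (goes first), y to the rail. Starts on the warmer's plate, 20 to 35 mm out from the flush position, up to 0.2 rad askew, nose short of the red line.
- tin_nose (a point): Middle of the tin's front end face (tin x = +60 mm, z = 24 mm).
- tin_rail_front (a point): Point on the tin's rail-side face near the nose (tin x = +50, y = +35, z = 24 mm).
- tin_rail_rear (a point): Point on the tin's rail-side face near the rear (tin x = -50, y = +35, z = 24 mm).
- push_stick: Loose wooden push stick, 200 mm long, 80 g, lying at the left, head towards the warmer. Origin: centre of its underside; x points to the head. Shaft (grip here): 18 mm wide, z = 8 to 32 mm. Head: flat block, x = +86 to +100 mm, 50 mm wide, z = 0 to 40 mm. Tail foot: 14 mm thick, 30 mm wide, z = 0 to 34 mm.
- stick_head (a point): Middle of the head's front face (stick x = +100 mm, z = 20 mm).
- stick_tail (a point): Middle of the tail's end face (stick x = -100 mm, z = 20 mm).
- board: Fixed white chopping board, 200 (x) x 300 (y) x 11 mm thick, at the right of the warmer, its long y axis roughly along the robot's x. Origin: centre of its underside.
- teal_jar: Bystander: glass spice jar with a teal cap, 44 mm wide, 76 mm high, behind the warmer. Origin: centre of its underside.
- white_tin: Bystander: plain white canister, 64 mm wide, 92 mm high, behind the warmer, to the left. Origin: centre of its underside.

How it is judged:
By the outcome, as a careful person would: the job done as asked, in the order asked, and still so for the second after the job is handed in, with the robot touching nothing.
It also fails if it takes over 72 s, if anything falls off the work surface, if the arm or the gripper's body presses on something with over 40 N, if the wrist force passes 120 N, or if a joint passes its speed limit or range.

### The arm

A 6-joint arm with a two-finger parallel gripper is mounted at the origin on a cart in front of the work surface, level with it; the furniture and walls round the work are solid. World frame = base frame: x ahead of the robot, y to its left, z up, the work surface at z = 0. Lengths are in m, angles in rad, forces in N, time in s.
With the tool pointing down it reaches from about 0.35 to 0.975 m from the base axis. Payload 4.9 kg.
Tool frame: the origin (TCP) lies midway between the tips of the shut fingers; the grasp point (between the pads) lies 19 mm behind it (manip.pinch_z is the distance from the TCP to the grasp point, in m); z points along the fingers, y is the direction in which the jaws open and shut (so a half turn about z gives the same grasp; the last joint's range is limited). The gripper opens to 85 mm and grips with 20 to 120 N. Pads are 22 mm wide; open, the fingers measure 114 mm over their backs; the gripper's body (76 mm by 85 mm) begins 54 mm behind the grasp point. The pads swing forward as they close: fully open they stand 13 mm farther back than shut.
Start: joints at [1.143, 0.053, 1.613, -0, 1.476, -0.119], TCP at [0.19, 0.595, 0.231] pointing down, gripper open.
Joint ranges: [-3.01, 3.01], [-1.01, 2.22], [0.06, 2.58], [-1.02, 4.17], [0.09, 2.62], [-3.14, 3.14]. Speed limits (rad/s): [2.57, 2.57, 3.14, 3.14, 3.14, 3.14].

### API

Orientations are given as a unit quaternion [w, x, y, z].
In Python, from plant import manip gives the robot as it stands.
- The arm moves only by the tool drive_tool, never from a script. Its argument "commands" is text: rows parted by semicolons, each of 5 numbers parted by spaces: the finger opening in mm, from 0 to 85.4, then the shift along the tool's x, y, z in units of 30 mm (1.0 is 30 mm), then the turn about the tool's z in degrees. A call has exactly 8 rows; each row shifts and turns the commanded pose from where the row before left it, along the tool's axes as they then stand; what a row does not reach is not made up. A row lasts 1/8 s, in which the tool goes at most 62.5 mm and 10.7 degrees, less where a joint would pass 70% of its speed; a pose out of reach is approached as far as the arm can. A call is refused whole if a number of a shift passes 1 or a number of a turn 10.7, either way. A call with a gripper value outside its range is refused whole. The fingers move at their own pace and stop on an object; the grip force is fixed at half the most. Time passes only in rows, so rows that do not move let the fingers close, or fill a call up. It gives the time, the measured TCP pose, the force and the opening at its end, in the units of the state.
- manip.state(): the state, without advancing time (a new reading comes with each control period).
- manip.grab_frame(name): name is "scene" or "top" or "wrist"; returns the picture (384x512x3 uint8, red, green, blue); there is no depth.
- manip.camera_params(name): a dict with "fx", "fy", "cx", "cy" (pixels), "xyz" and "orientation" of the camera in the world. Camera axes: x right, y down, z forward; pixel columns grow to the right and rows downward; lengths in m; the calibration is good to about 2 mm. A picture is of the moment at which its call begins: read the wrist's pose just before it. camera_params takes no time and is no camera call; for the wrist camera it gives the pose at the moment of the call.
- manip.job_done(): hands the job in, once; it reports no verdict.
The state is a dict: "time": time; "joint_pos": joint angles; "joint_vel": joint speeds; "joint_efforts": joint torques, N m; "tool_pos": TCP position; "tool_rot": TCP orientation; "contact_force": force on the tool from outside, world axes, zero at the start; "ft_torque": the same for the moment, N m; "gripper_width": opening from 0.0 (shut) to 1.0 (fully open).
Only numpy, scipy, OpenCV 4.12 (cv2) and the standard library are available. Lean on these libraries where they do the work, as an engineer would, in place of code of your own. Each camera call takes 0.05 s, during which the arm holds its last target. There are 200 camera calls.

## Working session

There is one attempt and no reset: what is moved stays moved. The work goes in short steps, Python scripts to look and compute and a tool call to move; the robot and the scene stay as the last step left them, time stands still between calls to the robot, and variables do not carry over. Pictures are saved under pics/ and viewed, about 8 in all and at most 12, crops included, and the job is handed in when it is done.

Besides the shell and the picture viewer there is one more tool, called as a command line: name --argument value ..., lists and objects as JSON in quotes. drive_tool: Moves the arm, as the interface text tells. Its arguments: {"type":"object","properties":{"commands":{"type":"string"}},"required":["commands"]}

```bash
mkdir -p pics; ls
python3 - <<'E'
from plant import manip
import cv2
print(manip.state()); print(manip.pinch_z)
for n in("scene","top"):
    print(n,manip.camera_params(n))
    f=manip.grab_frame(n); cv2.imwrite(f"pics/{n}0.png",cv2.resize(f[:,:,::-1],(800,600),interpolation=cv2.INTER_CUBIC))
E
```

```text
pics
{'time': 0.0, 'joint_pos': array([ 1.14302114e+00,  5.33675401e-02,  1.61431006e+00,  1.41763439e-05,
        1.47601881e+00, -1.19030109e-01]), 'joint_vel': array([ 0.00052527, -0.00101925,  0.00035499,  0.00056959, -0.00028643,
       -0.00042234]), 'joint_efforts': array([-1.24998160e-04, -3.93719566e+01, -3.70157647e+01,  2.90909611e-05,
        7.52463442e-03, -2.37542645e-05]), 'tool_pos': array([0.18966308, 0.59486118, 0.23004682]), 'tool_rot': array([-2.90810474e-04,  1.53760717e-01,  9.88107553e-01, -1.01090407e-03]), 'contact_force': array([-0.74462351, -0.11268869, -0.99698268]), 'ft_torque': array([ 0.0105951 ,  0.02034426, -0.00681247]), 'gripper_width': 1.0028291372792106}
0.0187
scene {'fx': 439.42942929249176, 'fy': 439.42942929249176, 'cx': 259.7576584708551, 'cy': 190.10931357299478, 'xyz': array([-0.37818379, -0.48123062,  0.79622468]), 'orientation': array([-0.43239459,  0.75386338, -0.43046129,  0.2437786 ])}
top {'fx': 353.92834835337976, 'fy': 353.92834835337976, 'cx': 248.69139380155474, 'cy': 191.45671468980888, 'xyz': array([0.437829  , 0.10083024, 1.41980148]), 'orientation': array([-0.03626955,  0.70836931, -0.70380313,  0.03947905])}
```

View pics/top0.png

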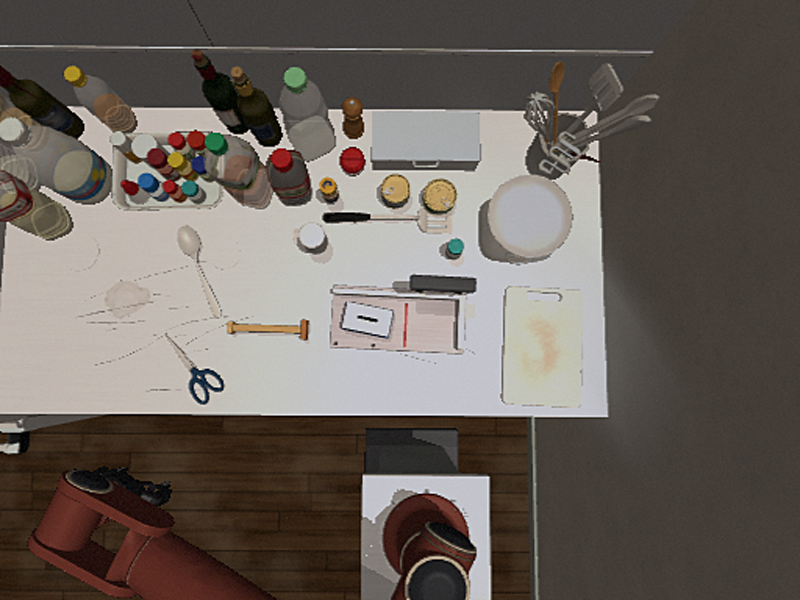

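View pics/scene0.png

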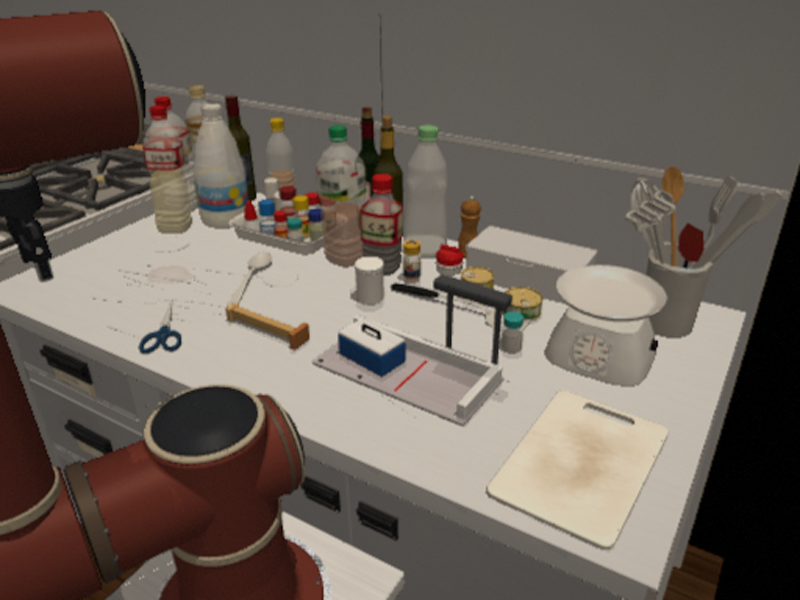

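```bash
cat > h.py <<'E'
import numpy as np
from scipy.spatial.transform import Rotation as R
from plant import manip
def rot(q): return R.from_quat([q[1],q[2],q[3],q[0]])
def ray(cam,u,v,z):
    p=manip.camera_params(cam) if isinstance(cam,str) else cam
    d=rot(p["orientation"]).apply([(u-p["cx"])/p["fx"],(v-p["cy"])/p["fy"],1])
    return p["xyz"]+d*(z-p["xyz"][2])/d[2]
def proj(cam,X):
    p=manip.camera_params(cam) if isinstance(cam,str) else cam
    c=rot(p["orientation"]).inv().apply(np.asarray(X)-p["xyz"])
    return np.array([p["fx"]*c[0]/c[2]+p["cx"],p["fy"]*c[1]/c[2]+p["cy"]])
def pose():
    s=manip.state(); M=rot(s["tool_rot"]).as_matrix()
    return s,M
E
python3 - <<'E'
import cv2
from h import *
f=manip.grab_frame("top")[:,:,::-1]
c=f[170:240,140:310]; cv2.imwrite("pics/crop1.png",cv2.resize(c,None,fx=4.7,fy=4.7,interpolation=cv2.INTER_CUBIC))
s,M=pose();print(M.round(3))
E
```

```text
[[-0.953  0.304 -0.001]
 [ 0.304  0.953 -0.001]
 [ 0.    -0.002 -1.   ]]
```

View pics/crop1.png

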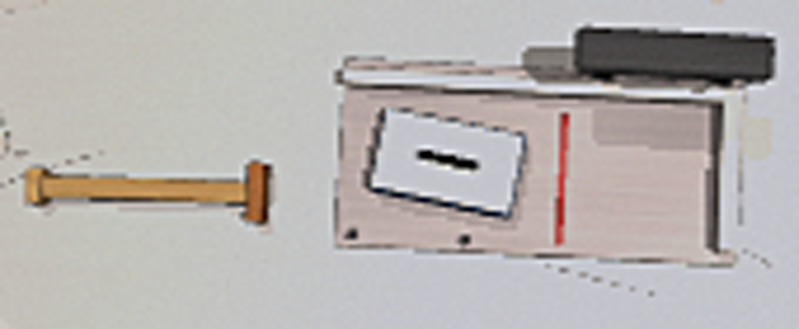

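Run:
```python
from h import *
P=manip.camera_params("top")
def w(u,v,z): return ray(P,140+(u+.5)/4.7-.5,170+(v+.5)/4.7-.5,z)[:2]*1000
def show(n,l,z):
    for u,v in l: print(n,w(u,v,z).round(1))
show("stick tail top34",[(25,187),(40,187)],.034); show("head",[(246,163),(268,163),(246,222),(268,222),(268,193)],.04)
t=[w(*c,.063) for c in[(383,107),(525,135),(512,216),(370,187)]]
print("tin",np.round(t,1),np.mean(t,0),[np.linalg.norm(t[i]-t[(i+1)%4]) for i in range(4)],np.degrees(np.arctan2(*(t[1]+t[2]-t[0]-t[3])[::-1])))
show("plate front",[(336,245),(735,265)],.008)
show("rail inner top",[(345,86),(720,102)],.038); show("rail outer",[(345,60)],.038)
show("stop",[(722,102),(718,250)],.038); show("red",[(564,115),(559,243)],.008)
# board in 800x600 image
for u,v in[(505,286),(582,290),(580,406),(503,403)]: print("board",(ray(P,(u+.5)/1.5625-.5,(v+.5)/1.5625-.5,.011)*1000).round(1))
```

```text
stick tail top34 [513.7 500.4]
stick tail top34 [513.7 487.9]
head [534.4 316.2]
head [534.6 297.9]
head [485.6 315. ]
head [485.7 296.8]
head [509.7 297.4]
tin [[579.6 201.4]
 [557.3  84.9]
 [491.   95.1]
 [513.9 211.1]] [535.44100563 148.12166209] [np.float64(118.65064092114335), np.float64(67.06230527056309), np.float64(118.19248022680081), np.float64(66.37480058636346)] -100.98740656194876
plate front [467.7 243.5]
plate front [453.  -93.9]
rail inner top [599.6 235.3]
rail inner top [588.3 -78.3]
rail outer [621.5 235.7]
stop [588.3 -80. ]
stop [465.  -75.8]
red [579.5  51.1]
red [470.6  55. ]
board [ 626.2 -203.5   11. ]
board [ 617.2 -401.6   11. ]
board [ 323.2 -387.4   11. ]
board [ 329.5 -193.7   11. ]
```

drive_tool --commands "85 0 0 0.3 10.5;85 0 0 0.3 10.5;85 0 0 0.3 10.5;85 0 0 0.3 10.5;85 0 0 0.3 10.5;85 0 0 0.3 10.5;85 0 0 0.3 10.5;85 0 0 0 0"

```text
time: 1.15
tool_pos: [0.1896, 0.5946, 0.1669]
tool_rot: [0.0, 0.714, 0.7, -0.001]
contact_force: [0.2, 0.5, -0.3]
gripper_width: 0.994
```

```bash
cat > go.py <<'E'
import sys
from h import *
# usage: go.py x y z yawdeg(of tool y)  -> shift in tool axes (units of 30 mm) and turn
s,M=pose(); t=np.array([float(a) for a in sys.argv[1:4]])
print("t",round(s["time"],2),"tcp",(s["tool_pos"]*1000).round(1),"F",s["contact_force"].round(1),"w",round(s["gripper_width"]*85.4,1))
y=np.degrees(np.arctan2(M[1,1],M[0,1])); print("yaw_y",y.round(2),"zax",M[:,2].round(4))
print("units",(M.T@(t/1000-s["tool_pos"])/.03).round(2),"turn",round(y-float(sys.argv[4]),2),"j",s["joint_pos"].round(2))
E
python3 go.py 512 419 100 -1.1
```

```text
t 1.15 tcp [189.6 594.6 166.9] F [ 0.2  0.5 -0.3] w 84.9
yaw_y -1.07 zax [-0.0011 -0.0024 -1.    ]
units [-5.65 10.86  2.23] turn 0.03 j [1.14 0.1  1.67 0.   1.37 1.16]
```

drive_tool --commands "85 -0.5 1 0.1 0;85 -0.5 1 0.1 0;85 -0.5 1 0.1 0;85 -0.5 1 0.1 0;85 -0.5 1 0.1 0;85 -0.5 1 0.1 0;85 -0.5 1 0.1 0;85 -0.5 1 0.1 0"

```text
time: 2.15
tool_pos: [0.4285, 0.47, 0.1448]
tool_rot: [-0.0, 0.713, 0.701, 0.0]
contact_force: [0.1, -0.8, 0.5]
gripper_width: 0.994
```

drive_tool --commands "85 -0.55 0.96 0.2 0;85 -0.55 0.96 0.2 0;85 -0.55 0.94 0.2 0;85 0 0 0.2 0;85 0 0 0.2 0;85 0 0 0 0;85 0 0 0 0;85 0 0 0 0"

```text
time: 3.15
tool_pos: [0.5119, 0.4197, 0.1148]
tool_rot: [0.0, 0.714, 0.7, 0.0]
contact_force: [-0.7, 0.5, 0.1]
gripper_width: 0.998
```

```bash
python3 go.py 512 419 5 -1.1
python3 - <<'E'
import cv2
from h import *
P=manip.camera_params("wrist"); f=manip.grab_frame("wrist"); print(P)
cv2.imwrite("pics/w1.png",cv2.resize(f[:,:,::-1],(800,600)))
s,M=pose()
for n,X in[("grip",[.512,.419,.032]),("head",[.5097,.299,.04]),("tail",[.5137,.499,.034])]: print(n,proj(P,X)*1.5625)
E
```

```text
t 3.15 tcp [511.9 419.7 114.8] F [-0.7  0.5  0.1] w 85.2
yaw_y -1.13 zax [ 6.e-04  4.e-04 -1.e+00]
units [-0.02  0.    3.66] turn -0.03 j [0.57 0.23 1.62 0.   1.29 0.59]
{'fx': 277.4546793253517, 'fy': 277.4546793253517, 'cx': 254.51161293928777, 'cy': 188.0944282489585, 'xyz': array([0.51364951, 0.49461924, 0.25845855]), 'orientation': array([ 0.14884257,  0.98881047, -0.00993611, -0.00100816])}
grip [397.02252956 304.10876723]
head [397.2565579  493.55922344]
tail [397.15936109 151.04242465]
```

View pics/w1.png

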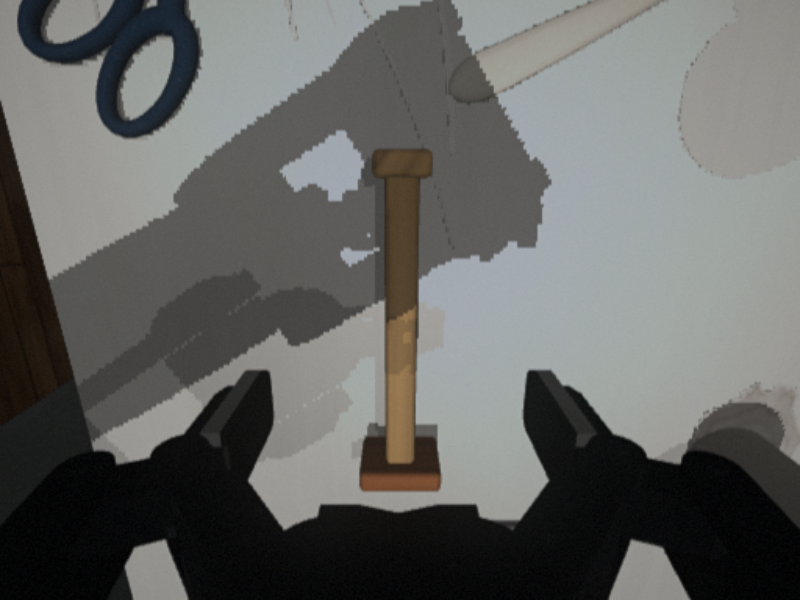

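Wrist view agrees with the predictions: tail top edge at (402,150), head front at (400,490), against (397,151) and (397,493), so within about 1.5 mm. I'll lower and grip.

drive_tool --commands "85 0 0 0.6 0;85 0 0 0.6 0;85 0 0 0.6 0;85 0 0 0.6 0;85 0 0 0.6 0;85 0 0 0.45 0;85 0 0 0.2 0;85 0 0 0 0"

```text
time: 4.2
tool_pos: [0.5121, 0.4192, 0.0045]
tool_rot: [-0.0, 0.714, 0.7, -0.0]
contact_force: [0.2, -0.1, 0.4]
gripper_width: 0.991
```

drive_tool --commands "0 0 0 0 0;0 0 0 0 0;0 0 0 0 0;0 0 0 0 0;0 0 0 0 0;0 0 0 0 0;0 0 0 -0.3 0;0 0 0 -0.7 0"

```text
time: 5.2
tool_pos: [0.5109, 0.4183, 0.0339]
tool_rot: [-0.0, 0.714, 0.7, -0.002]
contact_force: [-0.7, 1.0, -0.1]
gripper_width: 0.2
```

```bash
python3 go.py 340 158 45 87.8
```

```text
t 5.2 tcp [510.9 418.3  33.9] F [-0.7  1.  -0.1] w 17.1
yaw_y -1.19 zax [-0.0031 -0.002  -1.    ]
units [-8.8  -5.51 -0.33] turn -88.99 j [0.57 0.32 1.66 0.   1.17 0.59]
```

drive_tool --commands "0 0 0 -0.6 0;0 0 0 -0.6 0;0 -0.7 -0.9 -0.6 0;0 -0.8 -0.9 -0.6 0;0 -0.8 -0.9 0 0;0 -0.8 -0.9 0 0;0 -0.8 -0.9 0 0;0 -0.8 -0.9 0 0"

```text
time: 6.2
tool_pos: [0.3466, 0.281, 0.1078]
tool_rot: [0.0, 0.714, 0.7, 0.001]
contact_force: [-0.4, 0.2, -0.4]
gripper_width: 0.199
```

drive_tool --commands "0 0 0 0 -10.7;0 0 0 0 -10.7;0 0 0 0 -10.7;0 0 0 0 -10.7;0 0 0 0 -10.7;0 0 0 0 -10.7;0 0 0 0 -10.7;0 0 0 0 -10.7"

```text
time: 7.2
tool_pos: [0.3474, 0.2817, 0.1079]
tool_rot: [0.001, 0.046, 0.999, 0.0]
contact_force: [-0.1, -0.8, -0.8]
gripper_width: 0.198
```

```bash
python3 go.py 345 158 100 87.8
python3 - <<'E'
import cv2
from h import *
f=manip.grab_frame("top")[:,:,::-1]
cv2.imwrite("pics/t2.png",cv2.resize(f[165:275,140:310],None,fx=4.7,fy=4.7,interpolation=cv2.INTER_CUBIC))
E
```

```text
t 7.2 tcp [347.4 281.7 107.9] F [-0.1 -0.8 -0.8] w 16.9
yaw_y 84.76 zax [ 1.e-03  6.e-04 -1.e+00]
units [-0.3  -4.11  0.26] turn -3.04 j [ 0.51 -0.28  2.13 -0.    1.29 -0.96]
```

View pics/t2.png

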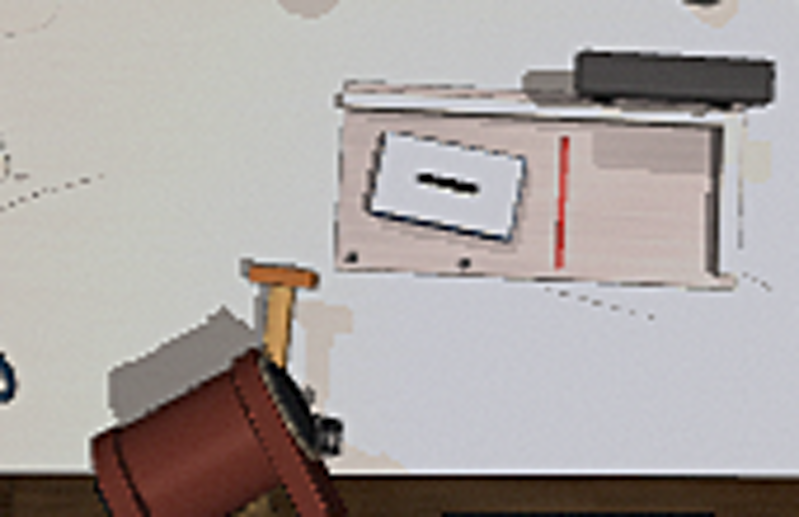

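drive_tool --commands "0 0 0 0 -3;0 0 -0.85 0 0;0 0 -0.85 0 0;0 0 -0.85 0 0;0 0 -0.85 0 0;0 0 -0.85 0.3 0;0 0 0 0.5 0;0 0 0 0.5 0"

```text
time: 8.25
tool_pos: [0.3416, 0.1546, 0.0674]
tool_rot: [0.0, 0.023, 1.0, 0.0]
contact_force: [-0.2, 0.4, -0.9]
gripper_width: 0.2
```

drive_tool --commands "0 0 0 0.5 0;0 0 0 0.5 0;0 0 0 0.4 0;0 0 0 0.2 0;0 0 0 0 0;0 0 0 0 0;0 0 0 0 0;0 0 0 0 0"

```text
time: 9.25
tool_pos: [0.3418, 0.1543, 0.0202]
tool_rot: [0.0, 0.023, 1.0, 0.0]
contact_force: [0.2, -0.7, -0.0]
gripper_width: 0.199
```

```bash
python3 go.py 345 155.5 20 87.8
python3 - <<'E'
import cv2
from h import *
print((ray("top",200.6,221.2,.145)*1000).round(0))
f=manip.grab_frame("top")[:,:,::-1]
cv2.imwrite("pics/t3.png",cv2.resize(f[180:250,190:310],None,fx=6.6,fy=6.6,interpolation=cv2.INTER_CUBIC))
E
```

```text
t 9.25 tcp [341.8 154.3  20.2] F [ 0.2 -0.7 -0. ] w 17.0
yaw_y 87.41 zax [ 9.e-04  2.e-04 -1.e+00]
units [-0.1   0.05  0.01] turn -0.39 j [ 0.22 -0.36  2.35 -0.    1.15 -1.3 ]
[467. 267. 145.]
```

View pics/t3.png

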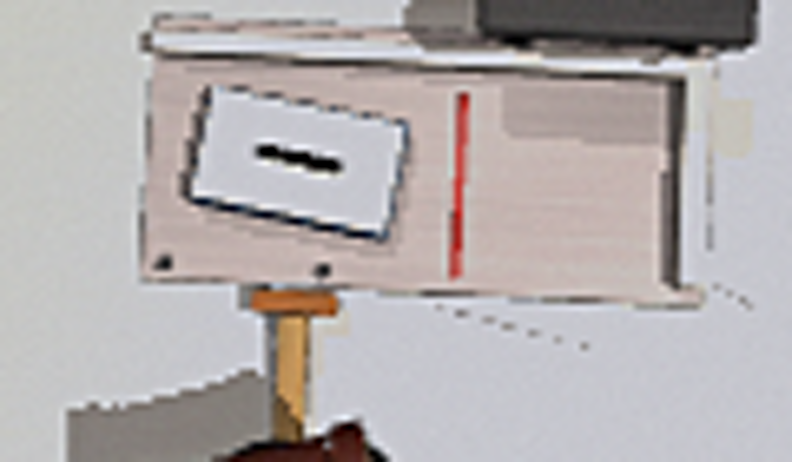

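drive_tool --commands "0 -0.3 0 0 -0.4;0 -0.3 0 0 0;0 -0.3 0 0 0;0 -0.2 0 0 0;0 -0.15 0 0 0;0 -0.15 0 0 0;0 -0.15 0 0 0;0 -0.15 0 0 0"

```text
time: 10.3
tool_pos: [0.3924, 0.1521, 0.0196]
tool_rot: [-0.0, 0.019, 1.0, -0.0]
contact_force: [-1.6, -1.0, -1.4]
gripper_width: 0.198
```

drive_tool --commands "0 -0.1 0 0 0;0 -0.1 0 0 0;0 -0.06 0 0 0;0 -0.06 0 0 0;0 0 0 0 0;0 0 0 0 0;0 0 0 0 0;0 0 0 0 0"

```text
time: 11.3
tool_pos: [0.4023, 0.1519, 0.02]
tool_rot: [0.0, 0.019, 1.0, 0.0]
contact_force: [1.1, -0.2, -1.0]
gripper_width: 0.198
```

```bash
python3 go.py 405 153 20 87.8
python3 - <<'E'
import cv2
from h import *
f=manip.grab_frame("top")[:,:,::-1]
cv2.imwrite("pics/t4.png",cv2.resize(f[180:250,190:310],None,fx=6.6,fy=6.6,interpolation=cv2.INTER_CUBIC))
E
```

```text
t 11.3 tcp [402.3 151.9  20. ] F [ 1.1 -0.2 -1. ] w 16.9
yaw_y 87.81 zax [ 8.e-04  1.e-04 -1.e+00]
units [-0.09  0.04  0.  ] turn 0.01 j [ 0.19 -0.19  2.22 -0.    1.11 -1.35]
```

View pics/t4.png

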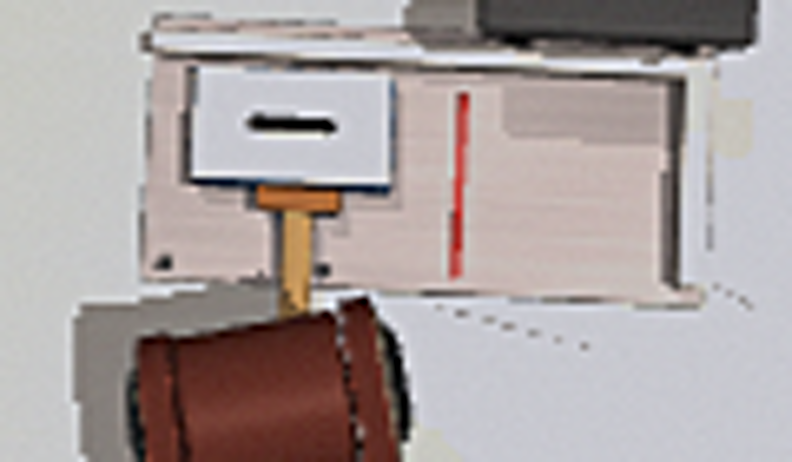

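The tin has turned square to the rail and is almost flush, with its nose (x≈392) still short of the red line (x≈460). I'll creep on until the force rises.

drive_tool --commands "0 -0.04 0 0 0;0 -0.04 0 0 0;0 -0.04 0 0 0;0 -0.04 0 0 0;0 0 0 0 0;0 0 0 0 0;0 0 0 0 0;0 0 0 0 0"

```text
time: 12.35
tool_pos: [0.407, 0.1516, 0.0199]
tool_rot: [0.0, 0.019, 1.0, 0.0]
contact_force: [-1.2, -0.8, -0.5]
gripper_width: 0.196
```

drive_tool --commands "0 -0.04 0 0 0;0 -0.04 0 0 0;0 0 0 0 0;0 0 0 0 0;0 0 0 0 0;0 0 0 0 0;0 0 0 0 0;0 0 0 0 0"

```text
time: 13.35
tool_pos: [0.4093, 0.1515, 0.0198]
tool_rot: [0.0, 0.019, 1.0, 0.0]
contact_force: [-1.3, -0.4, -0.9]
gripper_width: 0.195
```

drive_tool --commands "0 -0.04 0 0 0;0 -0.04 0 0 0;0 0 0 0 0;0 0 0 0 0;0 0 0 0 0;0 0 0 0 0;0 0 0 0 0;0 0 0 0 0"

```text
time: 14.35
tool_pos: [0.4095, 0.1516, 0.0191]
tool_rot: [-0.003, 0.019, 1.0, 0.0]
contact_force: [-8.1, 0.5, 4.4]
gripper_width: 0.195
```

```bash
python3 go.py 405 153 20 87.8
python3 - <<'E'
import cv2
from h import *
f=manip.grab_frame("top")[:,:,::-1]
cv2.imwrite("pics/t5.png",cv2.resize(f[178:228,205:285],None,fx=10,fy=10,interpolation=cv2.INTER_CUBIC))
E
```

```text
t 14.35 tcp [409.5 151.6  19.1] F [-8.1  0.5  4.4] w 16.7
yaw_y 87.8 zax [-5.3e-03  2.0e-04 -1.0e+00]
units [ 0.15  0.04 -0.03] turn 0.0 j [ 0.18 -0.16  2.2   0.    1.11 -1.35]
```

View pics/t5.png

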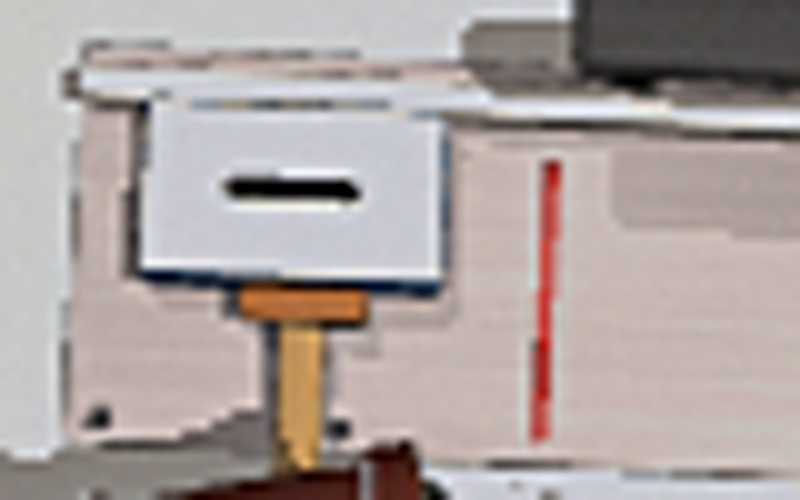

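Run:
```python
from h import *
for u,v in[(152,103),(443,112),(438,283),(142,270),(294,192)]: print((ray("top",205+(u+.5)/10-.5,178+(v+.5)/10-.5,.063)*1000).round(1))
```

```text
[597.1 206.9  63. ]
[594.3  94.6  63. ]
[528.2  96.1  63. ]
[532.5 209.7  63. ]
[563.  151.7  63. ]
```

drive_tool --commands "0 0.3 0 0 0;0 0.5 0 0 0;0 0.6 0 0 0;0 0 0 -0.8 0;0 0 0 -0.8 0;0 0 0 -0.8 0;0 0 0.5 -0.6 0;0 0 0.8 0 0"

```text
time: 15.4
tool_pos: [0.3727, 0.1933, 0.1121]
tool_rot: [0.002, 0.02, 1.0, 0.001]
contact_force: [-0.4, 0.4, -0.4]
gripper_width: 0.195
```

drive_tool --commands "0 0 0.9 0 0;0 0 0.9 0 0;0 0 0.9 0 0;0 0 0.9 0 0;0 0 0.9 0 0;0 0 0.9 0 0;0 0 0 0 10.7;0 0 0 0 10.7"

```text
time: 16.4
tool_pos: [0.3768, 0.3552, 0.1095]
tool_rot: [-0.0, 0.207, 0.978, 0.0]
contact_force: [-0.0, -0.1, -1.2]
gripper_width: 0.201
```

drive_tool --commands "0 0 0 0 10.7;0 0 0 0 10.7;0 0 0 0 10.7;0 0 0 0 10.7;0 0 0 0 10.7;0 0 0 0 10.7;0 0 0 0 4.4;0 0 0 0 0"

```text
time: 17.4
tool_pos: [0.377, 0.3547, 0.1096]
tool_rot: [-0.0, 0.72, 0.694, 0.0]
contact_force: [0.2, -0.2, -0.4]
gripper_width: 0.199
```

```bash
python3 go.py 569 340 110 -2.2
```

```text
t 17.4 tcp [377.  354.7 109.6] F [ 0.2 -0.2 -0.4] w 17.0
yaw_y -2.1 zax [-0.e+00  2.e-04 -1.e+00]
units [-0.25  6.41 -0.01] turn 0.1 j [ 0.61 -0.1   1.97  0.    1.27  0.65]
```

drive_tool --commands "0 0 0.8 0 0;0 0 0.8 0 0;0 0 0.8 0 0;0 0 0.8 0 0;0 0 0.8 0 0;0 0 0.8 0 0;0 0 0.8 0 0;0 0 0.8 0 0"

```text
time: 18.4
tool_pos: [0.5698, 0.3472, 0.1094]
tool_rot: [-0.0, 0.72, 0.694, -0.0]
contact_force: [-0.7, 0.2, -0.5]
gripper_width: 0.198
```

drive_tool --commands "0 0 0 0.6 0;0 0 0 0.6 0;0 0 0 0.6 0;0 0 0 0.6 0;0 0 0 0.4 0;0 0 0 0.2 0;0 0 0 0 0;0 0 0 0 0"

```text
time: 19.4
tool_pos: [0.5699, 0.3469, 0.0207]
tool_rot: [0.0, 0.721, 0.693, 0.001]
contact_force: [0.5, -0.0, -0.5]
gripper_width: 0.199
```

```bash
python3 go.py 569 340 20 -2.2
python3 - <<'E'
import cv2
from h import *
f=manip.grab_frame("top")[:,:,::-1]
cv2.imwrite("pics/t6.png",cv2.resize(f[178:228,185:285],None,fx=8,fy=8,interpolation=cv2.INTER_CUBIC))
E
```

```text
t 19.4 tcp [569.9 346.9  20.7] F [ 0.5 -0.  -0.5] w 17.0
yaw_y -2.2 zax [ 1.5e-03  7.0e-04 -1.0e+00]
units [-0.23 -0.02  0.02] turn 0.0 j [0.44 0.35 1.65 0.   1.14 0.47]
```

View pics/t6.png

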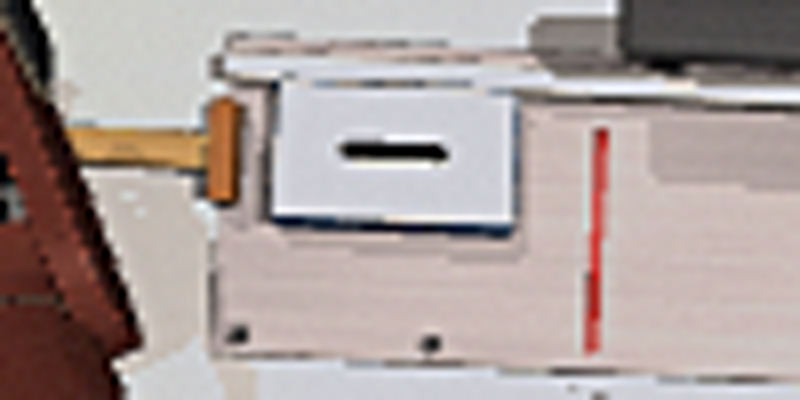

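Head (210–240, 100–203) sits just behind the tin's rear, centred on it (151 against 151), and the tin is against the rail. Now feeding.

drive_tool --commands "0 -0.15 0 0 0;0 -0.1 0 0 0;0 -0.1 0 0 0;0 -0.1 0 0 0;0 -0.1 0.01 0 0;0 -0.15 0.01 0 0;0 -0.2 0.01 0 0;0 -0.2 0.01 0 0"

```text
time: 20.45
tool_pos: [0.569, 0.3134, 0.0198]
tool_rot: [-0.0, 0.721, 0.693, 0.0]
contact_force: [-1.7, 2.9, -0.3]
gripper_width: 0.198
```

drive_tool --commands "0 -0.2 0.01 0 0;0 -0.2 0.01 0 0;0 -0.2 0.01 0 0;0 -0.2 0.01 0 0;0 -0.2 0.01 0 0;0 -0.2 0.01 0 0;0 -0.2 0.01 0 0;0 -0.2 0.01 0 0"

```text
time: 21.45
tool_pos: [0.5697, 0.2651, 0.0198]
tool_rot: [-0.0, 0.721, 0.693, -0.0]
contact_force: [-1.1, 3.4, -1.2]
gripper_width: 0.205
```

```bash
python3 go.py 569 162 20 -2.2
python3 - <<'E'
import cv2
from h import *
f=manip.grab_frame("top")[:,:,::-1]
cv2.imwrite("pics/t7.png",cv2.resize(f[178:228,205:305],None,fx=8,fy=8,interpolation=cv2.INTER_CUBIC))
E
```

```text
t 21.45 tcp [569.7 265.1  19.8] F [-1.1  3.4 -1.2] w 17.5
yaw_y -2.2 zax [-1.e-04 -0.e+00 -1.e+00]
units [-3.43  0.11 -0.01] turn 0.0 j [0.32 0.27 1.74 0.   1.13 0.36]
```

View pics/t7.png

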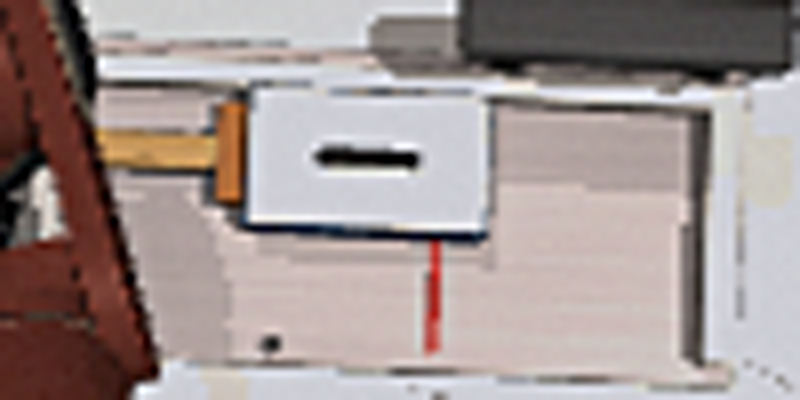

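drive_tool --commands "0 -0.2 0.005 0 0;0 -0.2 0.005 0 0;0 -0.2 0.005 0 0;0 -0.2 0.005 0 0;0 -0.2 0.005 0 0;0 -0.2 0.005 0 0;0 -0.2 0.005 0 0;0 -0.2 0.005 0 0"

```text
time: 22.5
tool_pos: [0.569, 0.2171, 0.0197]
tool_rot: [-0.0, 0.721, 0.693, -0.0]
contact_force: [-2.0, 3.2, -1.4]
gripper_width: 0.198
```

drive_tool --commands "0 -0.2 0.005 0 0;0 -0.2 0.005 0 0;0 -0.2 0.005 0 0;0 -0.2 0.005 0 0;0 -0.2 0.005 0 0;0 -0.15 0.005 0 0;0 -0.1 0.005 0 0;0 -0.08 0 0 0"

```text
time: 23.5
tool_pos: [0.5686, 0.1774, 0.0198]
tool_rot: [0.0, 0.72, 0.693, 0.0]
contact_force: [-0.7, 2.6, -1.8]
gripper_width: 0.194
```

drive_tool --commands "0 -0.06 0 0 0;0 -0.06 0 0 0;0 -0.06 0 0 0;0 -0.06 0 0 0;0 -0.04 0 0 0;0 -0.04 0 0 0;0 -0.04 0 0 0;0 0 0 0 0"

```text
time: 24.5
tool_pos: [0.5682, 0.1666, 0.0198]
tool_rot: [0.0, 0.72, 0.693, -0.0]
contact_force: [-0.8, 2.8, -1.0]
gripper_width: 0.198
```

drive_tool --commands "0 -0.04 0 0 0;0 -0.04 0 0 0;0 -0.04 0 0 0;0 -0.04 0 0 0;0 -0.04 0 0 0;0 -0.02 0 0 0;0 0 0 0 0;0 0 0 0 0"

```text
time: 25.5
tool_pos: [0.5679, 0.1601, 0.0198]
tool_rot: [0.0, 0.72, 0.693, -0.0]
contact_force: [-1.2, 0.3, -1.0]
gripper_width: 0.198
```

drive_tool --commands "0 -0.04 0 0 0;0 -0.04 0 0 0;0 -0.04 0 0 0;0 0 0 0 0;0 0 0 0 0;0 0 0 0 0;0 0 0 0 0;0 0 0 0 0"

```text
time: 26.5
tool_pos: [0.5681, 0.1588, 0.0203]
tool_rot: [-0.001, 0.721, 0.693, 0.002]
contact_force: [0.4, 10.7, -1.3]
gripper_width: 0.195
```

Steady 10.7 N against the feed with the TCP held up: that fits the end stop. Checking in a picture.

Run:
```python
import cv2
from h import *
f=manip.grab_frame("top")[:,:,::-1]
cv2.imwrite("pics/t8.png",cv2.resize(f[178:228,215:315],None,fx=8,fy=8,interpolation=cv2.INTER_CUBIC))
```

```text
(no output)
```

View pics/t8.png

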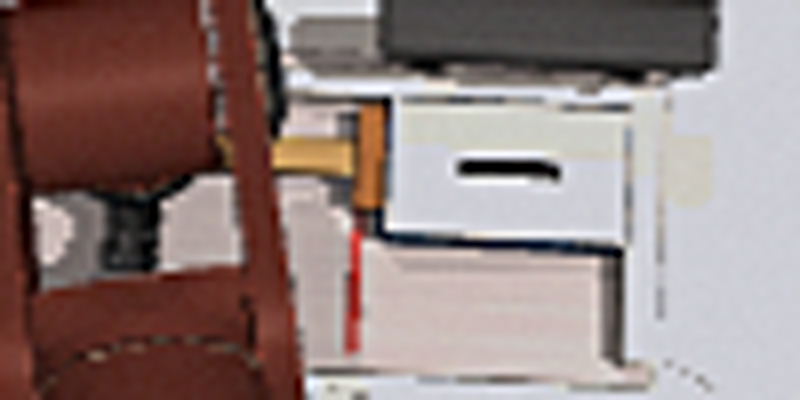

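The tin meets the stop face (lid front at x≈628, right at the stop) and lies along the rail. Backing off and going to the board.

drive_tool --commands "0 0.1 -0.02 0 0;0 0.3 -0.02 0 0;0 0.6 0 0 0;0 0.6 0 0 0;0 0.4 0 -0.4 0;0 0 0 -0.9 0;0 0 0 -0.9 0;0 0 0 -0.9 0"

```text
time: 27.55
tool_pos: [0.5691, 0.2173, 0.1147]
tool_rot: [0.0, 0.72, 0.694, 0.0]
contact_force: [0.9, 0.2, -1.0]
gripper_width: 0.196
```

drive_tool --commands "0 0 -0.8 0 0;0 0 -0.8 0 0;0 0 -0.8 0 0;0 0 -0.8 0 0;0 0 -0.8 0 0;0 0 -0.8 0 0;0 0 0 0 -10.7;0 0 0 0 -10.7"

```text
time: 28.55
tool_pos: [0.425, 0.2227, 0.114]
tool_rot: [0.001, 0.576, 0.817, 0.001]
contact_force: [-0.8, -0.7, -0.3]
gripper_width: 0.197
```

drive_tool --commands "0 0 0 0 -10.7;0 0 0 0 -10.7;0 0 0 0 -10.7;0 0 0 0 -10.7;0 0 0 0 -10.7;0 0 0 0 -10.7;0 0 0 0 -4.4;0 0 0 0 0"

```text
time: 29.55
tool_pos: [0.4252, 0.2226, 0.1137]
tool_rot: [0.001, 0.019, 1.0, 0.0]
contact_force: [0.0, -0.4, -0.7]
gripper_width: 0.199
```

```bash
python3 go.py 454 -295.5 60 87.8
```

```text
t 29.55 tcp [425.2 222.6 113.7] F [ 0.  -0.4 -0.7] w 17.0
yaw_y 87.78 zax [ 1.1e-03  2.0e-04 -1.0e+00]
units [ -1.63 -17.22   1.79] turn -0.02 j [ 0.33 -0.2   2.05 -0.    1.29 -1.2 ]
```

drive_tool --commands "0 0 -0.86 0 0;0 0 -0.86 0 0;0 0 -0.86 0 0;0 0 -0.86 0 0;0 0 -0.86 0 0;0 0 -0.86 0 0;0 0 -0.86 0 0;0 0 -0.86 0 0"

```text
time: 30.55
tool_pos: [0.4172, 0.0152, 0.1134]
tool_rot: [0.0, 0.02, 1.0, -0.0]
contact_force: [0.5, 0.0, -1.4]
gripper_width: 0.202
```

drive_tool --commands "0 0 -0.86 0 0;0 0 -0.86 0 0;0 0 -0.86 0 0;0 0 -0.86 0 0;0 0 -0.86 0 0;0 0 -0.86 0 0;0 0 -0.86 0 0;0 0 -0.86 0 0"

```text
time: 31.55
tool_pos: [0.4094, -0.1912, 0.1134]
tool_rot: [0.0, 0.02, 1.0, -0.0]
contact_force: [0.3, -1.1, -0.5]
gripper_width: 0.2
```

drive_tool --commands "0 -0.4 -0.86 0 0;0 -0.4 -0.86 0 0;0 -0.4 -0.86 0 0;0 -0.4 -0.86 0 0;0 0 0 0.5 0;0 0 0 0.5 0;0 0 0 0.5 0;0 0 0 0 0"

```text
time: 32.55
tool_pos: [0.4518, -0.2936, 0.0654]
tool_rot: [-0.002, 0.019, 1.0, 0.001]
contact_force: [-0.0, -0.5, -0.1]
gripper_width: 0.199
```

```bash
python3 go.py 454 -295.5 17.5 87.8;  python3 - <<'E'
import cv2
from h import *
f=manip.grab_frame("top")[:,:,::-1]
a=cv2.resize(f[175:270,200:380],None,fx=4.4,fy=4.4,interpolation=cv2.INTER_CUBIC)
cv2.imwrite("pics/t9.png",a)
E
```

```text
t 32.55 tcp [ 451.8 -293.6   65.4] F [-0.  -0.5 -0.1] w 17.0
yaw_y 87.83 zax [-0.0034  0.003  -1.    ]
units [-0.08 -0.07  1.6 ] turn 0.03 j [-0.71  0.02  1.94 -0.    1.19 -2.25]
```

drive_tool --commands "0 0 0 0.5 0;0 0 0 0.5 0;0 0 0 0.3 0;0 0 0 0.15 0;0 0 0 0.1 0;0 0 0 0.04 0;0 0 0 0 0;0 0 0 0 0"

```text
time: 33.6
tool_pos: [0.4534, -0.2956, 0.0205]
tool_rot: [0.0, 0.019, 1.0, -0.0]
contact_force: [0.9, 0.2, -0.6]
gripper_width: 0.2
```

drive_tool --commands "0 0 0 0.04 0;0 0 0 0.04 0;0 0 0 0 0;0 0 0 0 0;0 0 0 0 0;0 0 0 0 0;0 0 0 0 0;0 0 0 0 0"

```text
time: 34.6
tool_pos: [0.4532, -0.2953, 0.0177]
tool_rot: [0.0, 0.019, 1.0, -0.0]
contact_force: [0.2, -0.3, -0.2]
gripper_width: 0.199
```

drive_tool --commands "0 0 0 0.03 0;0 0 0 0.03 0;0 0 0 0 0;0 0 0 0 0;0 0 0 0 0;0 0 0 0 0;0 0 0 0 0;0 0 0 0 0"

```text
time: 35.6
tool_pos: [0.4532, -0.2954, 0.016]
tool_rot: [0.0, 0.019, 1.0, -0.0]
contact_force: [0.0, -0.7, 0.6]
gripper_width: 0.203
```

drive_tool --commands "0 0 0 0.03 0;0 0 0 0.02 0;0 0 0 0 0;0 0 0 0 0;0 0 0 0 0;0 0 0 0 0;0 0 0 0 0;0 0 0 0 0"

```text
time: 36.6
tool_pos: [0.4532, -0.2954, 0.0159]
tool_rot: [-0.0, 0.019, 1.0, 0.0]
contact_force: [-4.4, 3.7, 9.9]
gripper_width: 0.2
```

On the board (about 10 N). Easing off slightly, opening and rising.

drive_tool --commands "0 0 0 -0.04 0;0 0 0 0 0;26 0 0 0 0;40 0 0 0 0;60 0 0 0 0;80 0 0 0 0;80 0 0 0 0;80 0 0 0 0"

```text
time: 37.6
tool_pos: [0.4532, -0.2954, 0.0156]
tool_rot: [0.0, 0.019, 1.0, -0.0]
contact_force: [0.2, 0.3, -0.0]
gripper_width: 0.935
```

drive_tool --commands "80 0 0 0 0;80 0 0 -0.3 0;80 0 0 -0.6 0;80 0 0 -0.8 0;80 0 0 -0.9 0;80 0 0 -0.9 0;80 0 0 -0.9 0;80 0 0 -0.6 0"

```text
time: 38.6
tool_pos: [0.4539, -0.2959, 0.1688]
tool_rot: [0.001, 0.019, 1.0, -0.001]
contact_force: [0.5, -0.2, 0.2]
gripper_width: 0.93
```

drive_tool --commands "80 0.9 0 0 0;80 0.6 0 0 0;80 0 0.8 0 0;80 0 0.8 0 0;80 0 0.8 0 0;80 0 0.8 0 0;80 0 0.6 0 0;80 0 0 0 0"

```text
time: 39.6
tool_pos: [0.4128, -0.1785, 0.1657]
tool_rot: [0.0, 0.018, 1.0, -0.0]
contact_force: [0.3, -0.5, 0.2]
gripper_width: 0.935
```

```bash
python3 go.py 454 -295.5 17.5 87.8;  python3 - <<'E'
import cv2
from h import *
f=manip.grab_frame("top")[:,:,::-1]
cv2.imwrite("pics/t10.png",cv2.resize(f[140:270,180:390],None,fx=3.8,fy=3.8,interpolation=cv2.INTER_CUBIC))
E
```

```text
t 39.6 tcp [ 412.8 -178.5  165.7] F [ 0.3 -0.5  0.2] w 79.8
yaw_y 87.95 zax [ 3.e-04 -2.e-04 -1.e+00]
units [-1.51 -3.85  4.94] turn 0.15 j [-0.57 -0.34  2.08  0.    1.41 -2.11]
```

View pics/t10.png

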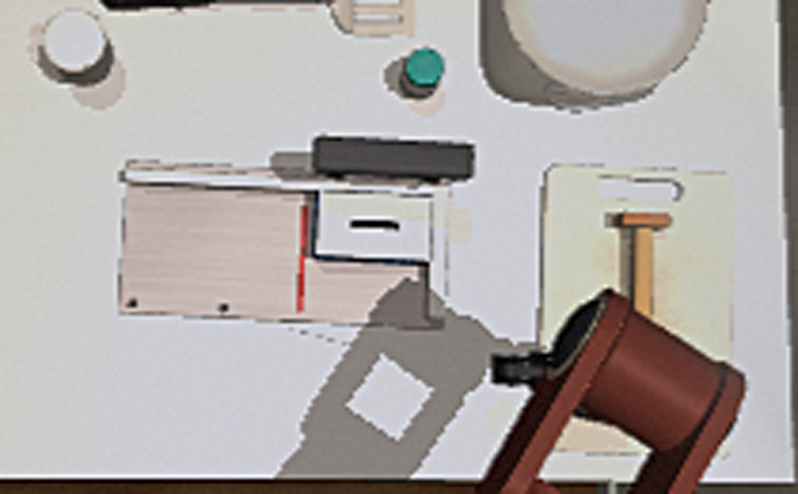

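```bash
python3 -c "
from plant import manip
print(manip.job_done())"
```

```text
the job is handed in; nothing more can be done
None
```

The tin is against the guide rail and up to the end stop, and the stick lies on the chopping board. I handed the job in at about 39.7 s of the 72 s; no verdict was reported.

- **Press:** I used the stick head to press the tin flush to the rail. It took about 8 N against the rail, and the picture showed the nose still well short of the red line.
- **Feed:** I fed the tin along from behind, with the head drifting slightly towards the rail, until about 11 N showed at the stop. One picture part-way and one at the end both showed the tin still on the rail; it was not watched in between.
- **Stick:** I set it down gently on the board (about 10 N contact), let go and moved the gripper clear. Its head end is about 50 mm inside the board's edge. The arm hid the tail end in the last picture, so its similar margin is worked out from the stick's length.
- **Other things:** The last picture shows the tin at the stop and rail, and the jar and white canister where they started. The gripper never touched the tin. Wrist readings stayed below about 12 N each time I checked.

No check failed. The rail sat about 2 mm from my image estimate, so I went by the contact force there.

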